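Set the condenser iris and take the 10x picture

TASK

On the inverted microscope, push the condenser's iris lever gently around with a fingertip until it points at the yellow (10x) mark on the scale collar, then press the round silver shutter button on the front ledge all the way down to take the picture and let it come up again. Only push and press, without gripping the lever or pressing the shutter while the lever is off the yellow mark; leave the culture flask on the stage and the things on the bench where they are, and finish with the lever on the mark and the hand clear.

Things in the scene. Friction and masses are not known exactly. Their poses are not given: they have to be found in the camera images.
- microscope: Light grey digital inverted microscope (no eyepieces), 292 mm tall, fixed to the bench. Origin on the bench straight below the optical axis; z up, front towards -x, +y is the shutter button's side. Foot 190 mm wide (y), x -215 to +190 mm, 60 mm high; its front part (x -215 to -110) is the control ledge, with a low dimmer knob at x -180, y -45 mm, 72 mm high.
- stage_mid (a point): Middle of the top of the dark stage plate, on the optical axis, 150 mm above the bench. In the microscope's frame the plate spans x -110 to +140 and y -105 to +105 mm. The condenser hangs above it; in front of the condenser all above the flask is free air.
- lamp_top (a point): Top of the lamp head, on the optical axis, 292 mm above the bench. Lamp head: radius 32 mm, from 250 mm up. A lamp arm 56 mm wide runs from it to the back (+x) at 254 to 288 mm height, to a pillar 75 mm wide at x 125 to 185 mm, 288 mm high.
- condenser_axis (a point): Point on the vertical axis of the iris ring (the optical axis), 238 mm above the bench, level with the lever knob's middle. Here: aluminium setting ring, radius 51 mm, 227 to 240 mm high, over it the dark fixed scale collar, radius 56 mm, 241 to 250 mm high; under it a dark barrel, radius 34 mm, from 201 mm up.
- iris (a joint): Angle of the iris ring and its radial lever, rad, 0 to 1.7 (hard stops); grows anticlockwise seen from above. At 0.85 the lever points straight out of the front (-x), at 0 it points 0.85 rad from there towards +y. Marks on the collar: blue at 0.25, green 0.70, yellow 1.15, red 1.60. Starts between 0 and 0.6. Friction holds it where it is left; about 1 N at the knob turns it, over 15 N strains it.
- iris_knob (a point): Middle of the white upright knob at the lever's end: cylinder 16 mm across, 24 mm tall (226 to 250 mm above the bench), 95 mm from the ring's axis. Between ring and knob the lever is an aluminium bar 6 mm wide, 231 to 237 mm above the bench, with a white pointer line. Below the knob is 50 mm of free air or more, down to the flask and stage.
- mark_yellow (a point): Point on the yellow mark on top of the scale collar, 50 mm from the axis, 250 mm above the bench. Each colour mark is a radial stripe 8 mm wide and 21 mm long that also runs down the collar's edge. The lever is on the mark when it points from the axis in the direction of this point.
- shutter (a joint): Travel of the shutter button, m: 0 when up, 0.005 fully down. A spring brings it back; fully down takes about 4 N.
- shutter_top (a point): Middle of the top of the round silver shutter button: 24 mm across, facing up, in a black bezel 40 mm across and 12 mm high, on the microscope's front ledge; 82 mm above the bench when up. In the microscope's frame it stands at x -185, y +50 mm. The stage's front edge is 75 mm behind it.
- flask_mid (a point): Middle (half-way up) of the small clear culture flask that lies on the stage under the condenser, orange cap to the front: body 62 x 48 x 24 mm, 86 mm long with the cap, loose, 50 g. To be left alone.
- tip_box_mid (a point): Middle of the blue box of pipette tips on the bench, 122 x 83 mm, 62 mm high, loose. To be left alone.
- bottle_mid (a point): Middle of the amber bottle with a blue cap on the bench, 68 mm across, 150 mm tall, loose. To be left alone.
- plate_mid (a point): Middle of the lidded well plate on the bench, 128 x 86 mm, 20 mm high, loose. To be left alone.

How it is judged:
On the way, in this order (a step that is already met when the one before it is completed fails the run):
1. the lever stands still on the yellow mark, the shutter not pressed (value of joint iris between 1.08 and 1.22 rad and velocity of joint iris between -0.05 and 0.05 rad/s and value of joint shutter below 0.0015 m), for 0.2 s.
2. the shutter is pressed down with the lever on the yellow mark (value of joint iris between 1.08 and 1.22 rad and value of joint shutter above 0.0038 m), for 0.02 s.
At the end, for the whole second after the job is handed in: The iris lever rests on the yellow mark (1.15 rad, within 0.07 rad = 4 degrees), the shutter button is up again, the flask has moved no more than 8 mm and the other things no more than 15 mm (value of joint iris between 1.08 and 1.22 rad and velocity of joint iris between -0.05 and 0.05 rad/s and value of joint shutter below 0.001 m and not (distance of flask_mid from where it was at the start of the episode above 0.008 m) and not (distance of tip_box_mid from where it was at the start of the episode above 0.015 m) and not (distance of bottle_mid from where it was at the start of the episode above 0.015 m) and not (distance of plate_mid from where it was at the start of the episode above 0.015 m)); the robot touches nothing.
It fails at once if the shutter is pressed while the lever is off the yellow mark (value of joint shutter above 0.0035 m and not (value of joint iris between 1.08 and 1.22 rad)).
It fails at once if the lever is gripped or forced (more than 15 N on it) (contact force between any of the fingers, the arm and iris above 15 N).
It fails at once if the culture flask is lifted, carried or shoved (distance of flask_mid from where it was at the start of the episode above 0.008 m).
It fails at once if a thing on the bench is lifted, carried or shoved (distance of any of tip_box_mid, bottle_mid, plate_mid from where it was at the start of the episode above 0.015 m).
It also fails if it takes over 64 s, if anything falls off the work surface, if the arm or the gripper's body presses on something with over 40 N, if the wrist force passes 120 N, or if a joint passes its speed limit or range.

ROBOT

A 6-joint arm with a two-finger parallel gripper is mounted at the origin on the work surface. World frame = base frame: x ahead of the robot, y to its left, z up, the work surface at z = 0. Lengths are in m, angles in rad, forces in N, time in s.
With the tool pointing down it reaches from about 0.3 to 0.875 m from the base axis. Payload 6.4 kg.
Tool frame: the origin (TCP) lies at the centre of the arm's flange, where the gripper is bolted on; the fingertips stand 173 mm ahead of it and the grasp point (between the pads) lies 155 mm ahead of it; z points along the fingers, x is the direction in which the jaws open and shut, and the axes are right-handed (so a half turn about z gives the same grasp; the last joint's range is limited). The gripper opens to 85 mm and grips with 20 to 120 N. Pads are 22 mm wide; open, the fingers measure 114 mm over their backs; the gripper's body (76 mm by 85 mm) begins 54 mm behind the grasp point. The pads swing forward as they close: fully open they stand 13 mm farther back than shut.
Start: joints at [-1.43, 0.181, 1.607, -0, 1.354, -0.206], TCP at [0.195, -0.541, 0.405] pointing down, gripper open.
Joint ranges: [-2.99, 2.99], [-0.89, 2.07], [0.3, 2.58], [-1.14, 4.28], [0, 2.63], [-3.12, 3.12]. Speed limits (rad/s): [2.57, 2.57, 3.01, 3.14, 3.14, 3.14].

INTERFACE

Orientations are given as a unit quaternion [w, x, y, z].
In Python, from bench import ctrl gives the robot as it stands. The module is installed in compiled form; this text tells all that it offers.
- The arm moves only by the tool move_arm, never from a script. Its argument "moves" is a list of rows, each an object of numbers: "gripper": the opening in per cent of the stroke, from 0 (shut) to 100 (fully open); "x", "y", "z": the shift along the tool's x, y, z in cm; "roll": the turn about the tool's z in degrees. In form: [{"gripper": .., "x": .., "y": .., "z": .., "roll": ..}, ...]. A call has 1 to 5 rows; each row shifts and turns the commanded pose from where the row before left it, along the tool's axes as they then stand; what a row does not reach is not made up. A row lasts 1/8 s, in which the tool goes at most 62.5 mm and 10.7 degrees, less where a joint would pass 70% of its speed; a pose out of reach is approached as far as the arm can. A call is refused whole if a number of a shift passes 6.25 or a number of a turn 10.7, either way. A call with a gripper value outside its range is refused whole. The fingers move at their own pace and stop on an object; the grip force is fixed at half the most. Time passes only in rows, so rows that do not move let the fingers close. It gives the time, the measured TCP pose, the force and the opening at its end, in the units of the state.
- ctrl.get_obs(): the state, without advancing time (a new reading comes with each control period).
- ctrl.camera(name): name is "scene" or "top" or "wrist"; returns a dict with "img" (400x640x3 uint8, red, green, blue), "fx", "fy", "cx", "cy" (pixels), "D" ([k1, k2, p1, p2, k3] as OpenCV has them; the pictures are not rectified), "world_from_camera" (4x4, takes a point from camera to world coordinates); the wrist camera has in their place "tool_from_camera" (4x4, takes a point from camera to tool coordinates, whose origin is the TCP and whose axes are the tool frame's). Camera axes: x right, y up, looking along -z (the intrinsics and any distortion apply to the point x, -y, -z); pixel columns grow to the right and rows downward; lengths in m; the calibration is good to about 2 mm. A picture is of the moment at which its call begins: read the wrist's pose just before it. There is no depth.
- ctrl.hand_in(): hands the job in, once; it reports no verdict.
The state is a dict: "time_s": time; "q": joint angles; "dq": joint speeds; "joint_efforts": joint torques, N m; "eef_pos": TCP position; "eef_rot": TCP orientation; "wrist_force": force on the tool from outside, world axes, zero at the start; "torque": the same for the moment, N m; "opening": opening from 0.0 (shut) to 1.0 (fully open).
Only numpy, scipy, OpenCV 4.12 (cv2) and the standard library are available. Lean on these libraries where they do the work, as an engineer would, in place of code of your own. Each camera call takes 0.05 s, during which the arm holds its last target. There are 200 camera calls.

## Working session

There is one attempt and no reset: what is moved stays moved. The work goes in short steps, Python scripts to look and compute and a tool call to move; the robot and the scene stay as the last step left them, time stands still between calls to the robot, and variables do not carry over. Pictures are saved under pics/ and viewed, about 8 in all and at most 12, crops included, and the job is handed in when it is done.

Besides the shell and the picture viewer there is one more tool, called in YAML: its name, and indented under it one key for each argument. move_arm: Moves the arm, as the interface text tells. Its arguments: {"type":"object","properties":{"moves":{"type":"array","items":{"type":"object","properties":{"gripper":{"type":"number"},"x":{"type":"number"},"y":{"type":"number"},"z":{"type":"number"},"roll":{"type":"number"}}}}},"required":["moves"]}

```bash
mkdir -p pics; python3 - <<'E'
from bench import ctrl
import cv2,numpy as np,pickle
o=ctrl.get_obs();print({k:np.round(v,3) for k,v in o.items()})
d={}
for n in("scene","top","wrist"):
    c=ctrl.camera(n);d[n]=c;cv2.imwrite(f"pics/{n}0.png",c["img"][...,::-1])
    print(n,c["fx"],c["fy"],c["cx"],c["cy"],c["D"]);print(np.round(c.get("world_from_camera",c.get("tool_from_camera")),3))
pickle.dump((o,d),open("d0.pkl","wb"))
E
```

```text
{'time_s': np.float64(0.0), 'q': array([-1.43 ,  0.182,  1.608,  0.   ,  1.354, -0.206]), 'dq': array([-0.   , -0.   ,  0.   ,  0.002, -0.   ,  0.001]), 'joint_efforts': array([-0.0000e+00, -4.4487e+01, -3.5133e+01, -0.0000e+00,  9.0000e-03,
        0.0000e+00]), 'eef_pos': array([ 0.195, -0.541,  0.404]), 'eef_rot': array([-0.001,  0.818, -0.575, -0.001]), 'wrist_force': array([-0.16 ,  0.362, -0.657]), 'torque': array([0.006, 0.06 , 0.016]), 'opening': np.float64(0.999)}
scene 441.30715920892777 441.30715920892777 321.0393415274568 200.30204126539147 [-0.02216639  0.          0.          0.          0.        ]
[[-0.615 -0.497  0.612  1.373]
 [ 0.788 -0.404  0.465  0.681]
 [ 0.016  0.768  0.64   1.035]
 [ 0.     0.     0.     1.   ]]
top 445.9953425887517 445.9953425887517 329.8299140645296 200.87914588974985 [0.00079138 0.         0.         0.         0.        ]
[[-0.007  0.993 -0.119  0.364]
 [-1.    -0.006  0.015  0.094]
 [ 0.014  0.119  0.993  1.464]
 [ 0.     0.     0.     1.   ]]
wrist 340.46695878303825 340.46695878303825 311.390820224096 195.14912381590167 [0.00409364 0.         0.         0.         0.        ]
[[ 1.     0.001 -0.001  0.   ]
 [ 0.001 -0.953 -0.303 -0.079]
 [-0.001  0.303 -0.953  0.029]
 [ 0.     0.     0.     1.   ]]
```

View pics/scene0.png

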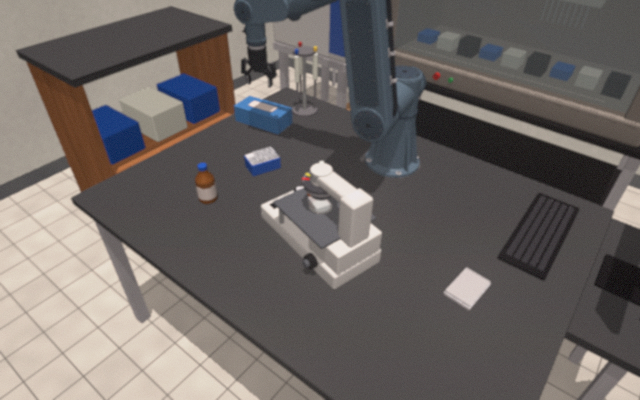

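View pics/top0.png

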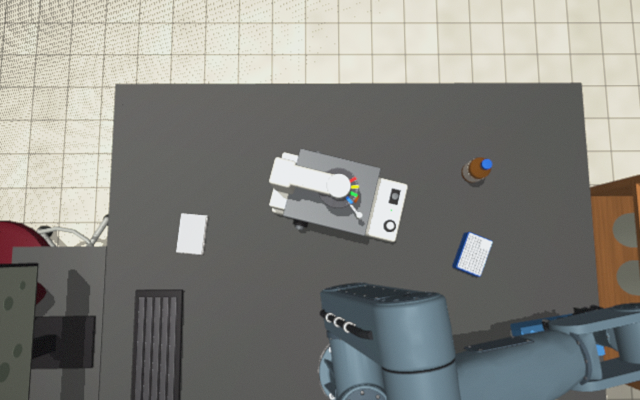

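The top view shows the microscope at about (340,190), with its front facing image-right (world −y). The shutter is near (390,226) and the lever knob near (361,216). I'll zoom in on it.

```bash
python3 - <<'E'
import cv2
i=cv2.imread("pics/top0.png")[145:245,290:415]
cv2.imwrite("pics/crop0.png",cv2.resize(i,None,fx=6,fy=6,interpolation=cv2.INTER_CUBIC))
E
cat > h.py <<'E'
import numpy as np,cv2
def ray(c,uv,T=None):
    T=c["world_from_camera"] if T is None else T
    K=np.array([[c["fx"],0,c["cx"]],[0,c["fy"],c["cy"]],[0,0,1]])
    p=cv2.undistortPoints(np.array([[uv]],float),K,np.array(c["D"]))[0,0]
    return T[:3,3],T[:3,:3]@np.array([p[0],-p[1],-1])
def onz(c,uv,z,T=None):
    o,d=ray(c,uv,T);return o+d*(z-o[2])/d[2]
def proj(c,P,T=None):
    T=c["world_from_camera"] if T is None else T
    K=np.array([[c["fx"],0,c["cx"]],[0,c["fy"],c["cy"]],[0,0,1]])
    q=(np.asarray(P,float)-T[:3,3])@T[:3,:3]
    return cv2.projectPoints((q*[1,-1,-1]).reshape(-1,1,3),np.zeros(3),np.zeros(3),K,np.array(c["D"]))[0][:,0]
def Rq(q):
    from scipy.spatial.transform import Rotation as R
    return R.from_quat([*q[1:],q[0]]).as_matrix()
def wristT(o,c):
    T=np.eye(4);T[:3,:3]=Rq(o["eef_rot"]);T[:3,3]=o["eef_pos"];return T@np.array(c["tool_from_camera"])
E
```

```text
(no output)
```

View pics/crop0.png

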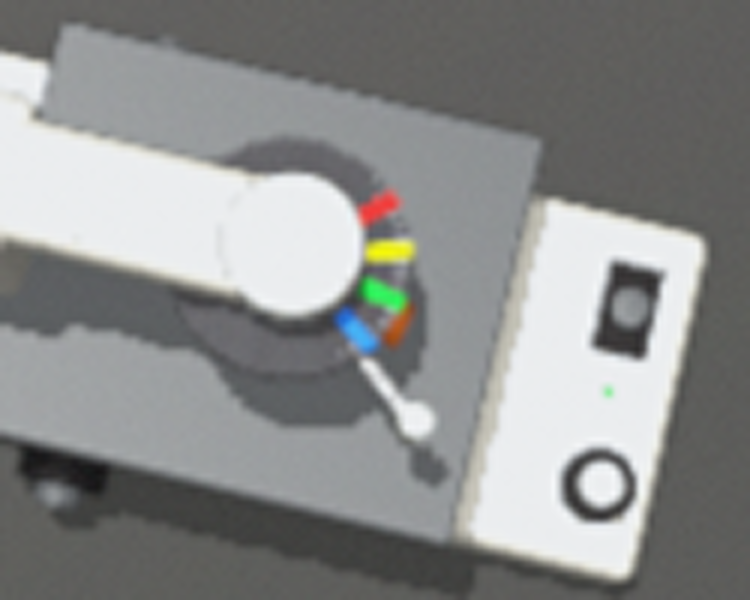

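Crop of the top view, in full-picture pixels: lamp circle at (338.7,185.5), yellow mark (355,186.7), blue (349.6,200), knob (359.3,215), shutter (389.6,226).

```bash
python3 - <<'E'
import pickle,numpy as np
from h import *
o,d=pickle.load(open("d0.pkl","rb"));c=d["top"]
f=lambda u,v:(290+(u+.5)/6-.5,145+(v+.5)/6-.5)
A=onz(c,f(292,243),.292)[:2];S=onz(c,f(598,486),.082)[:2];N=onz(c,f(416,420),.25)[:2]
D=onz(c,f(631,308),.072)[:2]
print("axis",A,"sh",S,"knob",N,"dimmer",D,"|S-A|",np.linalg.norm(S-A),np.hypot(.185,.05),"|N-A|",np.linalg.norm(N-A))
v=S-A;yaw=np.arctan2(v[1],v[0])-np.arctan2(.05,-.185)
v2=S-D;print("yaw",yaw,"from S-D",np.arctan2(v2[1],v2[0])-np.arctan2(.095,-.005))
# iris angle: 0.85 -> direction yaw+pi; anticlockwise
ang=lambda P:(np.arctan2(*(P-A)[::-1])-yaw-np.pi+.85+np.pi)%(2*np.pi)-np.pi
print("lever",ang(N))
for n,p,e in(("b",(357,330),.25),("g",(385,295),.7),("y",(390,250),1.15),("r",(380,207),1.6)):
    P=onz(c,f(*p),.25)[:2];print(n,ang(P),e,np.linalg.norm(P-A))
for t in (0.,1.15):
    a=t-.85+np.pi+yaw;print(t,A+.095*np.array([np.cos(a),np.sin(a)]))
E
```

```text
axis [0.54714196 0.05363729] sh [ 0.45181744 -0.1109162 ] knob [ 0.4717892  -0.00357314] dimmer [ 0.54599678 -0.13197731] |S-A| 0.19016995567433015 0.191637678967368 |N-A| 0.09461009302855275
yaw -4.973479079370583 from S-D 1.2982053589065436
lever 0.18967891182793073
b 0.27858987034273897 0.25 0.04578370565593202
g 0.7261311126440355 0.7 0.04732420164068645
y 1.1771699601469212 1.15 0.04654921078848815
r 1.6128235086142908 1.6 0.04804400330387696
0.0 [0.46200458 0.01148722]
1.15 [ 0.55083746 -0.04129081]
```

move_arm:
  moves:
    - {"gripper": 0, "z": -3, "roll": 9.2}
    - {"gripper": 0, "z": -3, "roll": 9.2}
    - {"gripper": 0, "roll": 9.2}
    - {"gripper": 0, "roll": 9.2}
    - {"gripper": 0, "roll": 9.2}

```text
validation failed for argument at $.mo...
```

```bash
cat > g.py <<'E'
import sys,numpy as np
from h import *
from bench import ctrl
A=np.array([.5471,.0536]);YAW=1.3197
def dirs(t):
    a=t-.85+np.pi+YAW;return np.array([np.cos(a),np.sin(a)]),np.array([-np.sin(a),np.cos(a)])
def behind(t,off,r=.095):
    u,w=dirs(t);return A+r*u-off*w
def tool(x,y,ztip):
    o=ctrl.get_obs();R=Rq(o["eef_rot"]);dl=np.array([x,y,ztip+.173])-o["eef_pos"]
    return R.T@dl*100
def stat():
    o=ctrl.get_obs();R=Rq(o["eef_rot"])
    print("t",o["time_s"],"pos",np.round(o["eef_pos"],4),"-y deg",np.degrees(np.arctan2(-R[1,1],-R[0,1])),"F",np.round(o["wrist_force"],2),"op",o["opening"])
E
python3 - <<'E'
from g import *
stat();p=behind(.165,.05);print(p,tool(*p,.29))
E
```

```text
t 0.15 pos [ 0.1954 -0.5406  0.404 ] -y deg 19.870864241762632 F [ 0.73 -0.02  0.14] op 1.0012700110713515
[0.44095449 0.03753356] [-46.03059746 -42.7423682   -5.82663764]
```

move_arm:
  moves:
    - {"gripper": 0, "x": 0, "y": 0, "z": -3, "roll": 9.2}
    - {"gripper": 0, "x": 0, "y": 0, "z": -3, "roll": 9.2}
    - {"gripper": 0, "x": 0, "y": 0, "z": 0, "roll": 9.2}
    - {"gripper": 0, "x": 0, "y": 0, "z": 0, "roll": 9.2}
    - {"gripper": 0, "x": 0, "y": 0, "z": 0, "roll": 9.2}

```text
time_s: 0.78
eef_pos: [0.1954, -0.5407, 0.4644]
eef_rot: [0.0, -0.527, 0.85, 0.0]
wrist_force: [0.0, -0.1, -0.2]
opening: 0.002
```

```bash
python3 - <<'E'
from g import *
stat();p=behind(.165,.05);print(p,tool(*p,.29))
E
```

```text
t 0.775 pos [ 0.1954 -0.5407  0.4644] -y deg -26.432103704897717 F [ 0.04 -0.08 -0.18] op 0.001500348630183615
[0.44095449 0.03753356] [-62.70434001   3.75206766   0.1740033 ]
```

move_arm:
  moves:
    - {"gripper": 0, "x": -5, "y": 0.3, "z": 0, "roll": 0}
    - {"gripper": 0, "x": -5, "y": 0.3, "z": 0, "roll": 0}
    - {"gripper": 0, "x": -5, "y": 0.3, "z": 0, "roll": 0}
    - {"gripper": 0, "x": -5, "y": 0.3, "z": 0, "roll": 0}
    - {"gripper": 0, "x": -5, "y": 0.3, "z": 0, "roll": 0}

```text
time_s: 1.4
eef_pos: [0.2924, -0.3081, 0.4645]
eef_rot: [0.0, -0.529, 0.849, 0.0]
wrist_force: [0.3, 0.5, 0.4]
opening: 0.002
```

move_arm:
  moves:
    - {"gripper": 0, "x": -5, "y": 0.3, "z": 0, "roll": 0}
    - {"gripper": 0, "x": -5, "y": 0.3, "z": 0, "roll": 0}
    - {"gripper": 0, "x": -5, "y": 0.3, "z": 0, "roll": 0}
    - {"gripper": 0, "x": -5, "y": 0.3, "z": 0, "roll": 0}
    - {"gripper": 0, "x": -5, "y": 0.3, "z": 0, "roll": 0}

```text
time_s: 2.02
eef_pos: [0.3889, -0.077, 0.4647]
eef_rot: [0.0, -0.529, 0.849, -0.0]
wrist_force: [1.5, 0.6, -0.6]
opening: 0.003
```

```bash
python3 - <<'E'
from g import *
stat();p=behind(.165,.05);print(p,tool(*p,.29))
E
```

```text
t 2.025 pos [ 0.3889 -0.077   0.4647] -y deg -26.143300692755318 F [ 1.5   0.6  -0.57] op 0.0034933356636468846
[0.44095449 0.03753356] [-12.57500982   0.37437032   0.17027927]
```

Next I go over the start point, then look with the wrist camera before lowering.

move_arm:
  moves:
    - {"gripper": 0, "x": -5, "y": 0.2, "z": 0, "roll": 0}
    - {"gripper": 0, "x": -5, "y": 0.2, "z": 0, "roll": 0}
    - {"gripper": 0, "x": -2.6, "y": 0, "z": 0, "roll": 0}
    - {"gripper": 0, "x": 0, "y": 0, "z": 0, "roll": 0}

```text
time_s: 2.52
eef_pos: [0.4408, 0.0376, 0.4643]
eef_rot: [-0.0, -0.53, 0.848, 0.0]
wrist_force: [-0.5, 0.4, 0.8]
opening: -0.001
```

```bash
python3 - <<'E'
from g import *
import pickle
stat();o=ctrl.get_obs();c=ctrl.camera("wrist");pickle.dump((o,c),open("w1.pkl","wb"))
cv2.imwrite("pics/w1.png",c["img"][...,::-1])
T=wristT(o,c);print(tool(*behind(.165,.04),.236))
u,w=dirs(.165)
print("pred knob",proj(c,[*(A+.095*u),.25],T),"axis",proj(c,[*A,.292],T),"yellow",proj(c,[*(A+.05*dirs(1.15)[0]),.25],T),"tip",proj(c,[*o["eef_pos"][:2],o["eef_pos"][2]-.173],T))
E
```

```text
t 2.525 pos [0.4408 0.0376 0.4643] -y deg -25.937308499876007 F [-0.49  0.39  0.75] op -0.0011453150090931417
[ 0.36142461 -0.89181426  5.52868495]
pred knob [[354.55922423 152.41114834]] axis [[156.42714876  60.2203184 ]] yellow [[277.07451394  13.54961765]] tip [[312.50150671 261.90373326]]
```

View pics/w1.png

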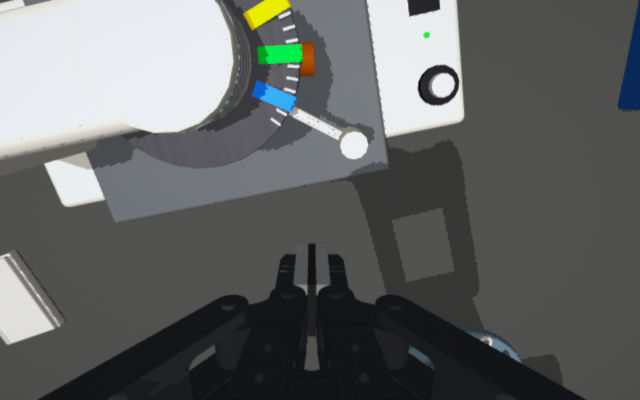

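The wrist view shows the knob at (353,145), predicted (354.6,152.4), so about 5 mm nearer the pushing direction. The shut fingertips are at (312,262), clear of it. The shutter is at (441,85).

```bash
python3 - <<'E'
from g import *
import pickle
o,c=pickle.load(open("w1.pkl","rb"));T=wristT(o,c)
N=onz(c,(353.5,144.5),.25,T)[:2];S=onz(c,(441,85),.082,T)[:2]
print("knob",N,np.linalg.norm(N-A),"shutter",S,np.linalg.norm(S-A))
for n,p in(("b",(274,96)),("g",(280,54)),):
    P=onz(c,p,.25,T)[:2];print(n,P,np.linalg.norm(P-A))
for P in (N,):
    v=P-A;print("lever t",(np.arctan2(v[1],v[0])-YAW-np.pi+.85+np.pi)%(2*np.pi)-np.pi)
E
```

```text
knob [ 0.47482925 -0.00396349] 0.09239381595861094 shutter [ 0.45721613 -0.11205903] 0.18847287900554996
b [0.51616999 0.023039  ] 0.043481499216629735
g [0.53277087 0.01082917] 0.0451072960800202
lever t 0.20290176479369748
```

move_arm:
  moves:
    - {"gripper": 0, "x": 0.3, "y": 0, "z": 2.8, "roll": 0}
    - {"gripper": 0, "x": 0, "y": 0, "z": 2.7, "roll": 0}
    - {"gripper": 0, "x": 0, "y": 0, "z": 0, "roll": 0}

```text
time_s: 2.95
eef_pos: [0.4383, 0.0326, 0.4078]
eef_rot: [-0.002, -0.528, 0.849, 0.001]
wrist_force: [-0.1, -0.7, 0.1]
opening: -0.001
```

```bash
python3 - <<'E'
from g import *
stat()
for t in np.linspace(.17,1.15,8): print(round(t,2),np.round(tool(*behind(t,.022),.236),2))
E
```

```text
t 2.95 pos [0.4383 0.0326 0.4078] -y deg -26.22948804718944 F [-0.15 -0.72  0.05] op -0.0006086124567453435
0.17 [ 0.76 -2.54 -0.13]
0.31 [ 1.56 -3.65 -0.13]
0.45 [ 2.21 -4.85 -0.13]
0.59 [ 2.67 -6.13 -0.14]
0.73 [ 2.96 -7.46 -0.14]
0.87 [ 3.06 -8.82 -0.15]
1.01 [  2.96 -10.19  -0.16]
1.15 [  2.68 -11.52  -0.16]
```

move_arm:
  moves:
    - {"gripper": 0, "x": 0.8, "y": -1.3, "z": 0, "roll": 0}
    - {"gripper": 0, "x": 0.2, "y": -0.7, "z": 0, "roll": 0}
    - {"gripper": 0, "x": 0.2, "y": -0.5, "z": 0, "roll": 0}
    - {"gripper": 0, "x": 0.3, "y": -0.5, "z": 0, "roll": 0}
    - {"gripper": 0, "x": 0.3, "y": -0.5, "z": 0, "roll": 0}

```text
time_s: 3.58
eef_pos: [0.463, 0.0018, 0.4097]
eef_rot: [-0.0, -0.529, 0.849, 0.0]
wrist_force: [-0.2, 1.2, 0.0]
opening: -0.003
```

move_arm:
  moves:
    - {"gripper": 0, "x": 0.3, "y": -0.6, "z": 0, "roll": 0}
    - {"gripper": 0, "x": 0.3, "y": -0.6, "z": 0, "roll": 0}
    - {"gripper": 0, "x": 0.2, "y": -0.6, "z": 0, "roll": 0}
    - {"gripper": 0, "x": 0.1, "y": -0.6, "z": 0, "roll": 0}
    - {"gripper": 0, "x": 0, "y": 0, "z": 0, "roll": 0}

```text
time_s: 4.2
eef_pos: [0.4808, -0.017, 0.4097]
eef_rot: [0.0, -0.529, 0.849, -0.0]
wrist_force: [0.1, 0.1, -0.1]
opening: -0.0
```

```bash
python3 - <<'E'
from g import *
import pickle
stat();o=ctrl.get_obs();c=ctrl.camera("wrist");pickle.dump((o,c),open("w2.pkl","wb"))
cv2.imwrite("pics/w2.png",c["img"][...,::-1])
for t in np.linspace(.45,1.15,6): print(round(t,2),np.round(tool(*behind(t,.019),.236),2))
E
```

```text
t 4.2 pos [ 0.4808 -0.017   0.4097] -y deg -26.151744276141443 F [ 0.07  0.13 -0.12] op -0.0002515591531611286
0.45 [-0.3   0.84  0.07]
0.59 [ 0.13 -0.45  0.07]
0.73 [ 0.37 -1.78  0.07]
0.87 [ 0.43 -3.13  0.07]
1.01 [ 0.3  -4.48  0.07]
1.15 [-0.02 -5.8   0.07]
```

View pics/w2.png

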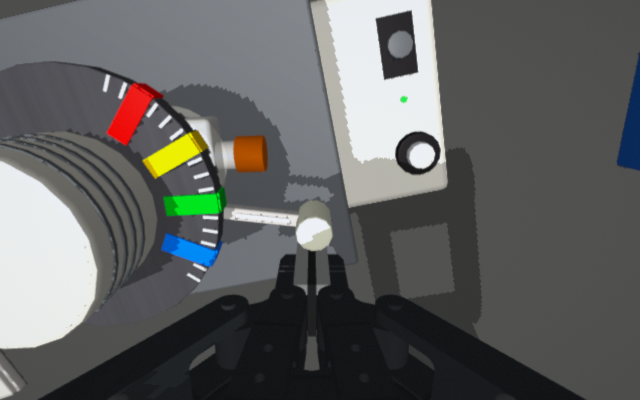

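The wrist view shows the finger in contact with the knob at (314,228). The lever has turned to just short of green (bar end at (225,213), green mark at (195,205)), about 0.6 rad and matching the model. I'll continue along the arc.

move_arm:
  moves:
    - {"gripper": 0, "x": 0.2, "y": -0.6, "z": 0, "roll": 0}
    - {"gripper": 0, "x": 0.1, "y": -0.6, "z": 0, "roll": 0}
    - {"gripper": 0, "x": 0.1, "y": -0.6, "z": 0, "roll": 0}
    - {"gripper": 0, "x": 0, "y": -0.6, "z": 0, "roll": 0}
    - {"gripper": 0, "x": 0, "y": -0.6, "z": 0, "roll": 0}

```text
time_s: 4.88
eef_pos: [0.506, -0.0337, 0.4097]
eef_rot: [0.0, -0.529, 0.849, 0.0]
wrist_force: [-0.9, 1.6, -0.1]
opening: 0.001
```

move_arm:
  moves:
    - {"gripper": 0, "x": 0, "y": -0.6, "z": 0, "roll": 0}
    - {"gripper": 0, "x": -0.1, "y": -0.6, "z": 0, "roll": 0}
    - {"gripper": 0, "x": -0.1, "y": -0.5, "z": 0, "roll": 0}
    - {"gripper": 0, "x": 0, "y": 0, "z": 0, "roll": 0}

```text
time_s: 5.38
eef_pos: [0.5221, -0.0394, 0.4097]
eef_rot: [-0.0, -0.529, 0.849, -0.0]
wrist_force: [-0.4, 0.7, 0.4]
opening: -0.001
```

```bash
python3 - <<'E'
from g import *
import pickle
stat();o=ctrl.get_obs();c=ctrl.camera("wrist");pickle.dump((o,c),open("w3.pkl","wb"))
cv2.imwrite("pics/w3.png",c["img"][...,::-1])
for t in np.linspace(.95,1.15,5): print(round(t,2),np.round(tool(*behind(t,.019),.236),2))
E
```

```text
t 5.375 pos [ 0.5221 -0.0394  0.4097] -y deg -26.13257773242893 F [-0.37  0.75  0.43] op -0.0005319494929859937
0.95 [0.18 0.79 0.07]
1.0 [0.11 0.31 0.07]
1.05 [ 0.02 -0.17  0.07]
1.1 [-0.09 -0.64  0.07]
1.15 [-0.22 -1.1   0.07]
```

View pics/w3.png

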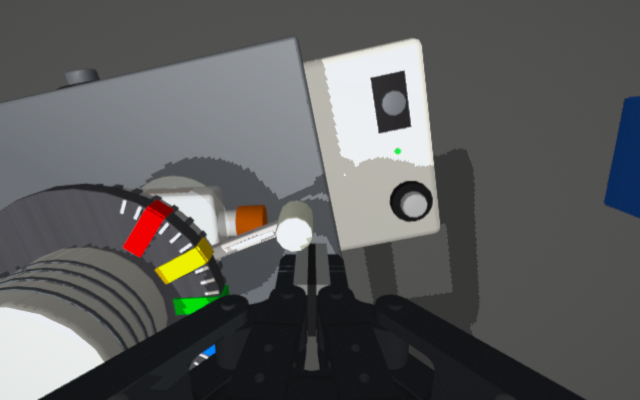

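The lever is just below yellow: knob top at (294,232), yellow stripe about (160,272) to (207,248). I'll measure its angle against the yellow mark's line.

```bash
cat > m.py <<'E'
from g import *
import pickle
def measure(fn,knob):
    o,c=pickle.load(open(fn,"rb"));T=wristT(o,c);im=c["img"]
    hsv=cv2.cvtColor(im,cv2.COLOR_RGB2HSV);C={}
    for n,lo,hi in(("r",(0,200,130),(4,255,255)),("y",(26,150,200),(34,255,255)),("g",(55,150,200),(70,255,255))):
        m=cv2.inRange(hsv,lo,hi);k,l,s,ce=cv2.connectedComponentsWithStats(m)
        if k<2: continue
        i=1+np.argmax(s[1:,4]);C[n]=onz(c,ce[i],.25,T)[:2];print(n,ce[i].round(1),s[i,4],C[n].round(4),"r",np.linalg.norm(C[n]-A).round(4))
    N=onz(c,knob,.25,T)[:2]
    print("knob",N.round(4))
    # shift axis so that the y centroid lies at the known direction/radius
    ref={"r":1.6,"y":1.15,"g":.7}
    for dr in (.0455,.049):
        ax=C["y"]-dr*dirs(1.15)[0];v=N-ax
        print("axis",ax.round(4),"r",np.linalg.norm(v).round(4),"t",((np.arctan2(v[1],v[0])-YAW-np.pi+.85+np.pi)%(2*np.pi)-np.pi).round(3))
E
python3 -c "
from m import *
measure('w3.pkl',(294,233))"
```

```text
r [143.9 231. ] 995 [0.5726 0.0137] r 0.0473
y [181.9 264.9] 777 [0.5523 0.0082] r 0.0457
g [193.5 304.1] 251 [0.5334 0.0142] r 0.0417
knob [ 0.5443 -0.0417]
axis [0.5501 0.0536] r 0.0955 t 1.041
axis [0.5499 0.0571] r 0.099 t 1.044
```

The lever is at about 1.04 rad by this measurement and 1.03 by contact geometry. It needs about 10 mm more.

move_arm:
  moves:
    - {"gripper": 0, "x": -0.1, "y": -0.4, "z": 0, "roll": 0}
    - {"gripper": 0, "x": -0.1, "y": -0.4, "z": 0, "roll": 0}
    - {"gripper": 0, "x": 0, "y": -0.2, "z": 0, "roll": 0}
    - {"gripper": 0, "x": 0, "y": 0, "z": 0, "roll": 0}

```text
time_s: 5.92
eef_pos: [0.5317, -0.0419, 0.4097]
eef_rot: [0.0, -0.529, 0.849, -0.0]
wrist_force: [-0.2, -0.4, 0.4]
opening: -0.001
```

move_arm:
  moves:
    - {"gripper": 0, "x": 0, "y": 0.8, "z": 0, "roll": 0}
    - {"gripper": 0, "x": 0, "y": 1.2, "z": 0, "roll": 0}
    - {"gripper": 0, "x": 0, "y": 1, "z": -2, "roll": 0}
    - {"gripper": 0, "x": 0, "y": 0, "z": -4, "roll": 0}
    - {"gripper": 0, "x": 0, "y": 0, "z": 0, "roll": 0}

```text
time_s: 6.55
eef_pos: [0.5046, -0.0283, 0.4734]
eef_rot: [0.002, -0.529, 0.849, -0.003]
wrist_force: [0.2, -0.1, 0.8]
opening: 0.005
```

```bash
python3 - <<'E'
from g import *
import pickle
stat();o=ctrl.get_obs();c=ctrl.camera("wrist");pickle.dump((o,c),open("w4.pkl","wb"))
cv2.imwrite("pics/w4.png",c["img"][...,::-1])
E
```

```text
t 6.55 pos [ 0.5046 -0.0283  0.4734] -y deg -26.107135138326775 F [ 0.21 -0.13  0.8 ] op 0.0047274136717537305
```

View pics/w4.png

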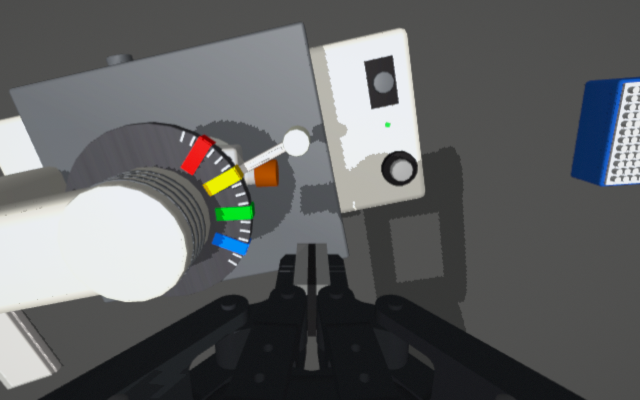

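The finger is clear and the lever now lines up with yellow: bar (246,167) to knob (295,143), yellow centre (222,180). I'll check this with numbers.

```bash
python3 - <<'E'
from m import *
measure('w4.pkl',(295.5,142.5))
o,c=pickle.load(open("w4.pkl","rb"));T=wristT(o,c);hsv=cv2.cvtColor(c["img"],cv2.COLOR_RGB2HSV)
# fit axis & yaw from mark centroids (rigid)
P=[];Q=[]
for t,lo,hi in((1.6,(0,200,130),(4,255,255)),(1.15,(26,150,200),(34,255,255)),(.7,(55,150,200),(70,255,255)),(.25,(100,150,200),(112,255,255))):
    m=cv2.inRange(hsv,lo,hi)
    k,l,s,ce=cv2.connectedComponentsWithStats(m)
    i=1+np.argmax([a if ce[j+1][0]<300 else 0 for j,a in enumerate(s[1:,4])])
    P.append(onz(c,ce[i],.25,T)[:2]);Q.append(.0455*np.array([-np.cos(t-.85),-np.sin(t-.85)]));print(t,ce[i].round(1),s[i,4])
P=np.array(P);Q=np.array(Q);p0,q0=P.mean(0),Q.mean(0);a=P-p0;b=Q-q0
y=np.arctan2((b[:,0]*a[:,1]-b[:,1]*a[:,0]).sum(),(a*b).sum());R=np.array([[np.cos(y),-np.sin(y)],[np.sin(y),np.cos(y)]])
ax=p0-R@q0;print("yaw",y,"axis",ax,"res mm",np.abs(a-b@R.T).max()*1e3)
N=onz(c,(295.5,142.5),.25,T)[:2];L=R.T@(N-ax);print("r",np.linalg.norm(L),"t",.85+np.arctan2(-L[1],-L[0]))
hole=cv2.inRange(hsv[140:190,375:425],(0,0,170),(180,40,255))
k,l,s,ce=cv2.connectedComponentsWithStats(hole);print(s,ce+[375,140])
for z,uv in((.082,(401.5,170)),):
    S=onz(c,uv,z,T);print("shutter wrist",S,"pred",ax+R@[-.185,.05], "A-pred",A+np.array([np.cos(YAW)*-.185-np.sin(YAW)*.05,np.sin(YAW)*-.185+np.cos(YAW)*.05]))
E
```

```text
r [196.1 154.9] 530 [0.5729 0.0131] r 0.048
y [222.1 181.2] 440 [0.5527 0.0076] r 0.0463
g [236.4 213.1] 333 [0.5316 0.0101] r 0.0462
knob [ 0.554  -0.0416]
axis [0.5505 0.0531] r 0.0947 t 1.138
axis [0.5503 0.0566] r 0.0982 t 1.138
1.6 [196.1 154.9] 530
1.15 [222.1 181.2] 440
0.7 [236.4 213.1] 333
0.25 [231.3 244.3] 375
yaw 1.327541347579922 axis [0.54970243 0.05292709] res mm 1.0730362207207154
r 0.09460685294029209 t 1.1382003751260057
[[   5    0   45   50 1038]
 [   0    0   48   50 1207]
 [  18   22   18   18  255]] [[402.88921002 166.43063584]
 [396.11350456 161.6023198 ]
 [401.73333333 170.35686275]]
shutter wrist [ 0.45762566 -0.11355243  0.082     ] pred [ 0.45661481 -0.11458319] A-pred [ 0.45270175 -0.11317521]
```

The lever is at 1.138 rad (mark fit residual 1 mm, radius 94.6 mm as it should be), well inside 1.08–1.22. The shutter is at about (0.456,-0.113). Next I move over it.

```bash
python3 - <<'E'
from g import *
stat();print(tool(.456,-.1135,.30),tool(.456,-.1135,.092))
E
```

```text
t 6.6 pos [ 0.5043 -0.0283  0.4713] -y deg -26.114930648055914 F [-0.37  0.17 -0.13] op -0.004396247528159052
[ 9.77553893  0.58192126 -0.17505665] [ 9.78770635  0.6559436  20.62480808]
```

move_arm:
  moves:
    - {"gripper": 0, "x": 4.9, "y": 0.3, "z": 0, "roll": 0}
    - {"gripper": 0, "x": 4.9, "y": 0.3, "z": 0, "roll": 0}
    - {"gripper": 0, "x": 0, "y": 0, "z": 5, "roll": 0}
    - {"gripper": 0, "x": 0, "y": 0, "z": 5, "roll": 0}
    - {"gripper": 0, "x": 0, "y": 0, "z": 0, "roll": 0}

```text
time_s: 7.22
eef_pos: [0.4539, -0.1129, 0.3652]
eef_rot: [-0.003, -0.529, 0.849, 0.005]
wrist_force: [-0.6, -0.3, 0.3]
opening: 0.0
```

move_arm:
  moves:
    - {"gripper": 0, "x": 0, "y": 0, "z": 4, "roll": 0}
    - {"gripper": 0, "x": 0, "y": 0, "z": 4, "roll": 0}
    - {"gripper": 0, "x": 0, "y": 0, "z": 1.5, "roll": 0}
    - {"gripper": 0, "x": 0, "y": 0, "z": 0, "roll": 0}

```text
time_s: 7.72
eef_pos: [0.4564, -0.1139, 0.2752]
eef_rot: [-0.0, -0.529, 0.849, 0.0]
wrist_force: [-0.8, 0.2, 0.3]
opening: 0.002
```

```bash
python3 - <<'E'
from g import *
import pickle
stat();o=ctrl.get_obs();c=ctrl.camera("wrist");pickle.dump((o,c),open("w5.pkl","wb"))
cv2.imwrite("pics/w5.png",c["img"][...,::-1]);T=wristT(o,c)
print(tool(.456,-.1135,.082),proj(c,[.456,-.1135,.082],T))
E
```

```text
t 7.725 pos [ 0.4564 -0.1139  0.2752] -y deg -26.110568945955897 F [-0.75  0.19  0.29] op 0.002049890039556861
[-0.02517921  0.10186207  2.10906539] [[312.04989814 244.22998997]]
```

View pics/w5.png

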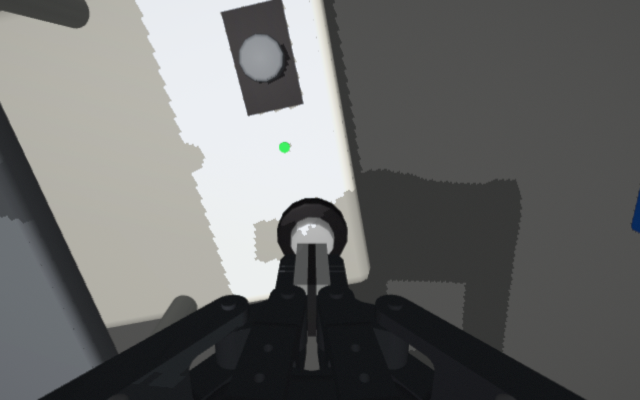

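The fingertips are centred over the button, which is at (312,238). I'll lower slowly and watch the force.

move_arm:
  moves:
    - {"gripper": 0, "x": 0, "y": -0.2, "z": 1.4, "roll": 0}
    - {"gripper": 0, "x": 0, "y": 0, "z": 0.5, "roll": 0}
    - {"gripper": 0, "x": 0, "y": 0, "z": 0.3, "roll": 0}
    - {"gripper": 0, "x": 0, "y": 0, "z": 0.2, "roll": 0}
    - {"gripper": 0, "x": 0, "y": 0, "z": 0, "roll": 0}

```text
time_s: 8.4
eef_pos: [0.4579, -0.1148, 0.2508]
eef_rot: [-0.0, -0.529, 0.849, 0.0]
wrist_force: [-1.6, 0.1, 3.6]
opening: 0.004
```

move_arm:
  moves:
    - {"gripper": 0, "x": 0, "y": 0, "z": 0.1, "roll": 0}
    - {"gripper": 0, "x": 0, "y": 0, "z": 0.1, "roll": 0}
    - {"gripper": 0, "x": 0, "y": 0, "z": 0, "roll": 0}

```text
time_s: 8.78
eef_pos: [0.458, -0.1148, 0.2493]
eef_rot: [-0.0, -0.529, 0.849, 0.0]
wrist_force: [-4.7, 2.8, 9.4]
opening: 0.001
```

The force rose to 9.4 N, above the roughly 4 N spring, so the button is at its stop. Now I release it and move the hand clear.

move_arm:
  moves:
    - {"gripper": 0, "x": 0, "y": 0, "z": -1, "roll": 0}
    - {"gripper": 0, "x": 0, "y": 0, "z": -4, "roll": 0}
    - {"gripper": 0, "x": 0, "y": 0, "z": -5, "roll": 0}
    - {"gripper": 0, "x": 0, "y": 0, "z": -5, "roll": 0}
    - {"gripper": 0, "x": 0, "y": 0, "z": -5, "roll": 0}

```text
time_s: 9.4
eef_pos: [0.4576, -0.1146, 0.4506]
eef_rot: [0.0, -0.529, 0.849, -0.0]
wrist_force: [0.6, 0.2, -0.1]
opening: 0.0
```

move_arm:
  moves:
    - {"gripper": 0, "x": 5, "y": 0, "z": 0, "roll": 0}
    - {"gripper": 0, "x": 5, "y": 0, "z": 0, "roll": 0}
    - {"gripper": 0, "x": 0, "y": 0, "z": 0, "roll": 0}
    - {"gripper": 0, "x": 0, "y": 0, "z": 0, "roll": 0}

```text
time_s: 9.9
eef_pos: [0.4138, -0.2044, 0.4487]
eef_rot: [0.0, -0.529, 0.849, 0.0]
wrist_force: [0.6, 0.3, -0.5]
opening: 0.003
```

```bash
python3 - <<'E'
from g import *
import pickle
stat();o=ctrl.get_obs();c=ctrl.camera("top");w=ctrl.camera("wrist");pickle.dump((o,c),open("t6.pkl","wb"));pickle.dump((o,w),open("w6.pkl","wb"))
a=cv2.resize(c["img"][140:270,290:510,::-1],None,fx=3.6,fy=3.6,interpolation=cv2.INTER_CUBIC)
cv2.imwrite("pics/t6.png",a)
E
```

```text
t 9.9 pos [ 0.4138 -0.2044  0.4487] -y deg -26.178990422997277 F [ 0.57  0.31 -0.55] op 0.0034256900962656243
```

View pics/t6.png

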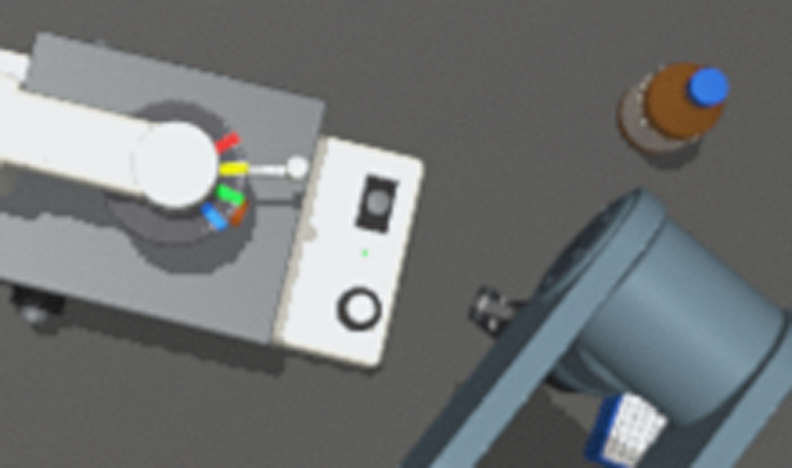

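In the top view the lever (knob at (297,167)) lines up with the yellow mark (233,169). The button ring at (359,309) is free and the hand is clear. One last number, then I hand in.

```bash
python3 - <<'E'
from g import *
import pickle
o,c=pickle.load(open("t6.pkl","rb"))
f=lambda u,v:(290+(u+.5)/3.6-.5,140+(v+.5)/3.6-.5)
for n,p in(("knob",(297,167)),("yellow",(233,169))):
    v=onz(c,f(*p),.25)[:2]-A;print(n,np.linalg.norm(v),(np.arctan2(v[1],v[0])-YAW-np.pi+.85+np.pi)%(2*np.pi)-np.pi)
print(ctrl.hand_in())
E
```

```text
knob 0.09493826711063007 1.137780168118704
yellow 0.045836720695858375 1.14889488883584
the job is handed in; nothing more can be done
None
```

The iris lever is on the yellow mark, the shutter was pressed and released once, and the job is handed in. It took about 10 s of robot time.

- **Lever:** I pushed it round with the shut fingertips, without gripping it, and the readings taken during the push stayed below 2 N. After the finger backed off, the wrist camera put it at 1.138 rad. The top camera gave 1.138 rad at the end, against a target of 1.15 ± 0.07.
- **Shutter:** I pressed straight down with the lever on the mark, until the force rose to 9.4 N, well past the roughly 4 N spring, so the button was at its stop. I then lifted off. There was no direct reading of the button's travel, so "fully down" rests on that force and about 5 mm of fingertip travel. That it came back up was seen only as a free button in the last picture.
- **Surroundings:** The hand finished clear, with the wrist force near zero. I did not measure the flask, tip box, bottle or plate at the end. The arm's planned path kept clear of all of them. The last picture shows the bottle and part of the tip box with no sign of having moved.

The top and wrist cameras disagreed by about 2–5 mm on positions, which was small enough for this task.

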